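# Pack two power modules with a separator and jog the stack into the tote's corner

### The job

Lay the pink separator sheet flat and square on the power module that already lies in the blue tote and let go of it, then stack the green-faced module squarely on the sheet, long sides the same way, and let go of that too. Then take the tote by its white grip and tilt it by about 25 degrees with the orange-marked corner lowest (that corner may stay on the table or be lifted clear), until the whole stack has slid snugly into that corner. Finish while still holding the tote steadily tilted in the gripper, propped on nothing but the table, and leave the other things on the table where they are.

Things in the scene. Friction and masses are not known exactly. Their poses are not given: they have to be found in the camera images.
- tote: Loose blue open tote, slick plastic, 0.3 kg; outside 168 (x) x 158 (y) x 45 (z) mm, walls and floor 4 mm. Origin: centre of underside, z up; yaw within 0.4 rad. White grip lug on the +x wall (away from the robot); corner at -x, -y is marked orange. module_low lies near mid floor, long side along tote y. Friction among tote and contents 0.08 to 0.12: they slide to the corner at 25 deg tilt.
- tote_grip (a point): Point to grip on the tote's white lug: tote frame (82, 0, 62) mm. The lug is an upright plate 12 mm thick (along tote x), 60 mm wide (along tote y), rising from the rim (45 mm) to 78 mm above the underside: pinch it across its 12 mm thickness from above. Axes as the tote's.
- tote_corner (a point): Inner floor corner at the orange mark: tote frame (-80, -75, 4) mm. Axes as the tote's.
- module_low: Loose flat black power module with a grey face and aluminium underside, lying in the tote; 60 (x) x 100 (y) x 14 (z) mm with flat top, about 0.2 kg. The middle 48 mm of each long side is set in by 5 mm: a waist 50 mm wide with room for fingers, between two 26 mm long end flanges. Origin: centre of its underside, z up.
- separator: Loose stiff pink separator sheet, 58 (x) x 98 (y) x 5 (z) mm, about 30 g, lying on one of the two risers, 20 mm above the table, overhanging it by 14 mm at each long side, so that it can be gripped across its 58 mm. On a module it overhangs the waist by 4 mm, so fingertips may reach a little below it there. Origin: centre of its underside, z up.
- module_top: Loose module of the same shape and size as module_low (waist too), with a green face, about 80 g, lying on the other riser, 20 mm above the table; its waist overhangs the riser by 10 mm at each long side: grip it across the waist, 50 mm. Origin: centre of its underside, z up.
- riser_a: Fixed black rubber riser block, 30 (x) x 80 (y) x 20 (z) mm, that the separator lies on at the start. Origin: centre of its underside.
- riser_b: Fixed black rubber riser block, 30 (x) x 80 (y) x 20 (z) mm, that module_top lies on at the start. Origin: centre of its underside.
- terminal_strip: Bystander: loose black barrier terminal strip with steel screws, 26 (x) x 88 (y) x 22 (z) mm. Origin: centre of its underside. Leave alone.
- meter: Bystander: loose yellow hand-held multimeter, 72 (x) x 140 (y) x 37 (z) mm, lying flat. Origin: centre of its underside. Leave alone.
- screwdriver: Bystander: loose screwdriver with red handle, 170 mm long along its x, lying on the table. Origin: on its underside near its middle. Leave alone.
Things that resemble listed ones, but are neither listed nor needed, are in the scene too. Of the things like the tote, leave any that is purple or red; of the rest the smaller one is meant.

How it is judged:
By the outcome, as a careful person would: the job done as asked, in the order asked, and still so for the second after the job is handed in, while the arm keeps its last pose, push and grip.
It also fails if it takes over 67 s, if anything falls off the work surface, if the arm or the gripper's body presses on something with over 40 N, if the wrist force passes 120 N, or if a joint passes its speed limit or range.

### The arm

A 6-joint arm with a two-finger parallel gripper is mounted at the origin on the work surface. World frame = base frame: x ahead of the robot, y to its left, z up, the work surface at z = 0. Lengths are in m, angles in degrees, forces in N, time in s.
With the tool pointing down it reaches from about 0.25 to 0.775 m from the base axis. Payload 8.9 kg.
Tool frame: the origin (TCP) lies midway between the tips of the shut fingers; the grasp point (between the pads) lies 19 mm behind it; z points along the fingers, y is the direction in which the jaws open and shut (so a half turn about z gives the same grasp; the last joint's range is limited). The gripper opens to 85 mm and grips with 20 to 120 N. Pads are 22 mm wide; open, the fingers measure 114 mm over their backs; the gripper's body (76 mm by 85 mm) begins 54 mm behind the grasp point. The pads swing forward as they close: fully open they stand 13 mm farther back than shut.
Start: joints at [-71.923, 16.656, -8.789, 64.555, 0, 82.019], TCP at [0.231, -0.472, 0.231] pointing down, gripper open.
Joint ranges: [-144.48, 144.48], [-52.06, 99.96], [-74.48, 78.29], [-112.23, 115.85], [-86.99, 84.42], [-180, 180]. Speed limits (degrees/s): [127.2, 127.2, 159.86, 180, 180, 180].

### API

Orientations are given as a 3x3 rotation matrix whose columns are the frame's x, y, z axes.
In Python, from bench import r gives the robot as it stands. The module is installed in compiled form; this text tells all that it offers. Calls block until the motion is done:
- r.reach(position, orientation): joint-space move of the TCP to a pose.
- r.move_l(position, max_speed=0.15, attitude=None, contact_N=None): straight line of the TCP; attitude=None keeps the orientation; max_speed is the mean speed in m/s. With contact_N (N) it stops when the force on the tool has changed by that much, and returns True; else False.
- r.move_joints(angles): joint-space move.
- r.grip(opening, strength=None): finger opening in m; strength is the grip in N (None keeps the last); returns when the fingers have stopped.
- r.wait(seconds).
- r.ik(position, orientation): joint angles nearest the present ones, or None.
- r.get_image(name): name is "scene" or "top"; returns the picture (384x512x3 uint8, red, green, blue); there is no depth.
- r.camera_model(name): a dict with "fx", "fy", "cx", "cy" (pixels), "R" (3x3) and "t" (3): a world point X has camera coordinates R X + t. Camera axes: x right, y down, z forward; pixel columns grow to the right and rows downward; lengths in m; the calibration is good to about 2 mm. A picture is of the moment at which its call begins. camera_model takes no time and is no camera call.
A pose or a line that the arm cannot do raises r.PlanningError and nothing moves.
- r.close_job(): hands the job in, once; it reports no verdict.
Trained networks look in the newest picture that a camera, given by its name, has taken for a name from the list of things; names that differ only in an ending like _2 or _b are one class to them, and where a whole thing is asked for, a point or a joint stands for the part that bears it (a point fixed in the world has none). Each returns a list of dicts, best first, with "score" (0 to 1); they miss things now and then, are a little off and sometimes report something else, mostly with a low value. They report only what shows in the picture. A call takes as long as a camera call. They do not tell look-alikes from the thing itself.
- r.search_frame(camera, label): "xyz" ([x, y, z] in m, in the coordinates of the camera as it stood for that picture, good to about 4 mm: the middle of the surface that is visible of it).
- r.regions_of(camera, label): "region" (384x512 bool, what is visible of it).
- r.mark_of(camera, label): "xyz" ([x, y, z] in m, in the coordinates of the camera as it stood for that picture, good to about 4 mm: a listed point, or the origin of a listed thing).
Readings, each from a call of its own:
- r.read_t(): time.
- r.read_q(): joint angles.
- r.read_joint_vel(): joint speeds.
- r.read_joint_efforts(): joint torques, N m.
- r.read_ee_pos(): TCP position.
- r.read_eef_rot(): TCP orientation.
- r.read_wrist_force(): force on the tool from outside, world axes, zero at the start.
- r.read_moment(): the same for the moment, N m.
- r.read_width(): finger opening in m.
Only numpy, scipy, OpenCV 4.12 (cv2) and the standard library are available. Lean on these libraries where they do the work, as an engineer would, in place of code of your own. Each camera call takes 0.05 s, during which the arm holds its last target.

## Working session

There is one attempt and no reset: what is moved stays moved. The work goes in short steps, each a Python script; the robot and the scene stay as the last script left them, time stands still between calls to the robot, and variables do not carry over. Pictures are saved under pics/ and viewed, and the job is handed in when it is done.

```bash
ls; mkdir -p pics; python3 - <<'E'
from bench import r
import cv2,numpy as np
for n in ("scene","top"):
    im=r.get_image(n); cv2.imwrite(f"pics/{n}0.png",cv2.resize(im[:,:,::-1],(800,600),interpolation=cv2.INTER_CUBIC))
    m=r.camera_model(n); print(n,{k:np.round(v,4).tolist() for k,v in m.items()})
print(r.read_t())
E
```

```text
pics
scene {'fx': 367.2536, 'fy': 367.2536, 'cx': 259.1471, 'cy': 189.6783, 'R': [[0.1125, 0.9936, -0.0057], [0.7049, -0.0839, -0.7044], [-0.7003, 0.0753, -0.7098]], 't': [0.0221, -0.326, 1.4637]}
top {'fx': 438.4685, 'fy': 438.4685, 'cx': 261.9308, 'cy': 192.033, 'R': [[-0.0041, -1.0, 0.0063], [-0.9848, 0.003, -0.1736], [0.1736, -0.0069, -0.9848]], 't': [-0.0832, 0.5533, 1.1772]}
0.1
```

View pics/scene0.png

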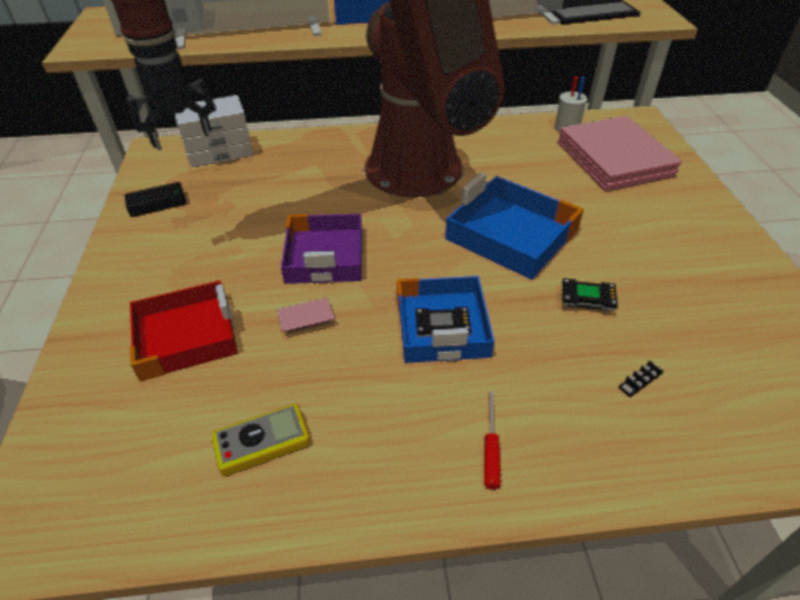

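View pics/top0.png

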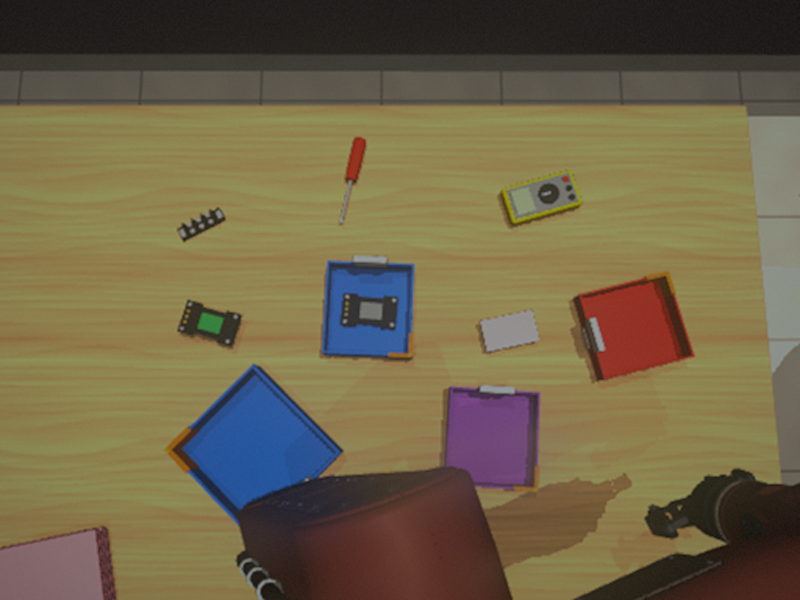

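Candidates for the tote in the top view (800x600 picture): small blue at (368,310) holding a grey-faced module, larger blue at (260,450), purple at (490,438) and red at (633,328). The small blue one fits: it isn't purple or red, it's the smaller blue one, and it contains module_low. I'll confirm it in a crop while measuring.

```bash
cat > h.py <<'E'
from bench import r
import cv2,numpy as np
from scipy.optimize import minimize
def cam(n): return r.camera_model(n)
def proj(m,X):
    X=np.atleast_2d(X); c=X@np.array(m["R"]).T+np.array(m["t"])
    return np.c_[m["fx"]*c[:,0]/c[:,2]+m["cx"], m["fy"]*c[:,1]/c[:,2]+m["cy"]]
def c2w(m,x): return np.array(m["R"]).T@(np.array(x)-np.array(m["t"]))
def p2w(m,uv,z):
    uv=np.atleast_2d(uv); R=np.array(m["R"]);t=np.array(m["t"])
    d=np.c_[(uv[:,0]-m["cx"])/m["fx"],(uv[:,1]-m["cy"])/m["fy"],np.ones(len(uv))]@R
    o=-R.T@t; s=(z-o[2])/d[:,2]; return o+d*s[:,None]
def box(x0,x1,y0,y1,z0,z1): return np.array([[x,y,z] for x in(x0,x1) for y in(y0,y1) for z in(z0,z1)])
def place(P,x,y,a,z=0):
    c,s=np.cos(a),np.sin(a); return P@np.array([[c,-s,0],[s,c,0],[0,0,1]]).T+[x,y,z]
def sil(m,parts,S=4):
    out=np.zeros((384*S,512*S),np.uint8)
    for P in parts:
        h=cv2.convexHull(((proj(m,P)+0.5)*S-0.5).astype(np.float32))
        cv2.fillConvexPoly(out,np.round(h*16).astype(np.int32),1,shift=4)
    return out
def fit(obs,parts,x0,z,S=4):
    obs=[(m,cv2.resize(k.astype(np.float32),None,fx=S,fy=S,interpolation=cv2.INTER_LINEAR)>0.5) for m,k in obs]
    def f(p):
        s=0
        for m,k in obs:
            q=sil(m,[place(P,p[0],p[1],p[2],z) for P in parts],S)>0
            s+=1-(q&k).sum()/(q|k).sum()
        return s
    best=None
    for da in (-.15,0,.15):
        a=np.array(x0)+[0,0,da]
        sim=np.array([a,a+[.006,0,0],a+[0,.006,0],a+[0,0,.1]])
        o=minimize(f,a,method="Nelder-Mead",options=dict(initial_simplex=sim,xatol=1e-4,fatol=1e-4,maxiter=120))
        if best is None or o.fun<best.fun: best=o
    return best.x,best.fun
TOTE=[box(-.084,.084,-.079,.079,0,.045),box(.076,.088,-.03,.03,.045,.078)]
SEP=[box(-.029,.029,-.049,.049,0,.005)]
MOD=[box(-.03,.03,-.05,-.024,0,.014),box(-.03,.03,.024,.05,0,.014),box(-.025,.025,-.05,.05,0,.014)]
E
python3 - <<'E'
from h import *
ims={n:r.get_image(n) for n in("scene","top")}
for n in ims:
    m=cam(n)
    for l in ("tote","tote_grip","tote_corner","module_low","separator","module_top"):
        for d in r.mark_of(n,l)[:4]:
            w=c2w(m,d["xyz"]); print(n,l,round(d["score"],2),w.round(3),proj(m,w).round(0))
im=ims["top"]; c=im[150:250,100:360,::-1]; cv2.imwrite("pics/crop1.png",cv2.resize(c,None,fx=3,fy=3,interpolation=cv2.INTER_CUBIC))
E
```

```text
scene tote 0.79 [0.291 0.181 0.002] [[327. 150.]]
scene tote 0.72 [ 0.535 -0.015  0.002] [[282. 207.]]
scene tote 0.55 [ 0.311 -0.236  0.001] [[206. 163.]]
scene tote_grip 0.92 [ 0.392 -0.231  0.061] [[206. 166.]]
scene tote_grip 0.8 [0.215 0.103 0.084] [[302. 119.]]
scene tote_grip 0.72 [ 0.623 -0.015  0.064] [[288. 215.]]
scene tote_corner 0.96 [ 0.599 -0.551  0.003] [[ 91. 241.]]
scene tote_corner 0.79 [ 0.455 -0.085  0.006] [[256. 189.]]
scene tote_corner 0.76 [ 0.224 -0.3    0.002] [[187. 148.]]
scene tote_corner 0.59 [0.289 0.324 0.007] [[367. 145.]]
scene module_low 0.68 [ 0.791  0.026 -0.001] [[314. 282.]]
scene module_low 0.57 [ 0.534 -0.015  0.008] [[282. 205.]]
scene separator 0.83 [ 0.5   -0.266  0.024] [[196. 200.]]
scene separator 0.24 [ 0.515  0.272 -0.001] [[374. 195.]]
scene module_top 0.7 [0.515 0.276 0.018] [[376. 190.]]
top tote 0.89 [ 0.51  -0.487  0.003] [[401. 209.]]
top tote 0.85 [ 0.292  0.185 -0.001] [[166. 287.]]
top tote 0.72 [ 0.311 -0.228 -0.003] [[313. 280.]]
top tote 0.68 [ 0.538 -0.009  0.001] [[236. 200.]]
top tote_grip 0.77 [ 0.626 -0.014  0.059] [[236. 166.]]
top tote_grip 0.67 [0.71  0.307 0.001] [[129. 143.]]
top tote_grip 0.59 [ 0.388 -0.231  0.061] [[316. 251.]]
top tote_grip 0.56 [0.217 0.104 0.08 ] [[189. 318.]]
top tote_corner 0.96 [ 0.602 -0.554  0.005] [[422. 178.]]
top tote_corner 0.79 [ 0.459 -0.086  0.003] [[262. 227.]]
top tote_corner 0.68 [0.296 0.327 0.006] [[114. 286.]]
top module_low 0.98 [ 0.545 -0.008  0.003] [[235. 198.]]
top separator 0.62 [ 0.506 -0.266  0.021] [[326. 210.]]
top separator 0.29 [ 0.541 -0.008  0.001] [[235. 199.]]
top module_top 0.86 [0.519 0.271 0.019] [[137. 206.]]
```

View pics/crop1.png

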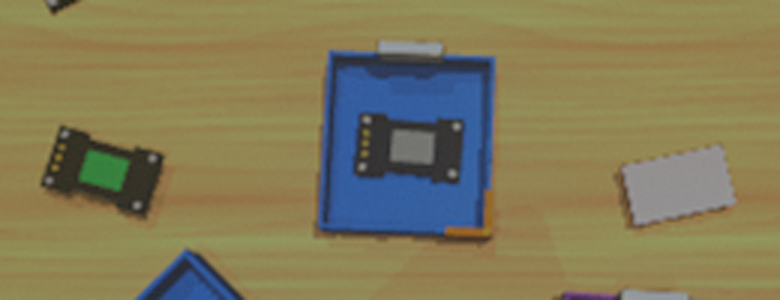

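The crop confirms it. The small blue tote spans crop (320–495, 45–235), with its lug at (410,47), orange corner at (470,225) and the grey-faced module at (410,147). The green module is at (103,170) and the separator at (680,185). Next I'll fit the poses.

```bash
cat > meas.py <<'E'
from h import *
def getmask(n,l,xyz,tol=12):
    m=cam(n); p=proj(m,xyz)[0]; best=None
    for d in r.regions_of(n,l):
        k=d["region"]; ys,xs=np.nonzero(k)
        if len(xs)==0: continue
        e=np.hypot(xs.mean()-p[0],ys.mean()-p[1])
        if e<tol and (best is None or e<best[0]): best=(e,k,d["score"])
    return None if best is None else best[1]
E
python3 - <<'E'
from meas import *
ims={n:r.get_image(n) for n in("scene","top")}
G={"tote":((.536,-.012,0),TOTE,0,0.),"module_low":((.54,-.01,.01),MOD,.004,0.),"separator":((.504,-.266,.022),SEP,.02,.15),"module_top":((.517,.272,.025),MOD,.02,-.2)}
vis={n:ims[n][:,:,::-1].copy() for n in ims}
for l,(p,parts,z,a) in G.items():
    obs={n:getmask(n,l,p) for n in ims}
    for sel in (("top",),("scene",),("top","scene")):
        if any(obs[n] is None for n in sel): print(l,sel,"nomask");continue
        x,f=fit([(cam(n),obs[n]) for n in sel],parts,[p[0],p[1],a],z)
        print(l,sel,[int(obs[n].sum()) for n in sel],x.round(4),round(f,3))
        if len(sel)==1:
            cs,_=cv2.findContours((sil(cam(sel[0]),[place(P,*x,z) for P in parts],4)).astype(np.uint8),0,1)
            G[l]+=((sel[0],cs),)
for n,(v0,v1,u0,u1) in {"top":(150,250,100,360),"scene":(140,250,170,420)}.items():
    S=4; big=cv2.resize(vis[n],None,fx=S,fy=S,interpolation=cv2.INTER_CUBIC)
    for l,g in G.items():
        for nn,cs in g[4:]:
            if nn==n: cv2.drawContours(big,cs,-1,(255,0,255),1)
    c=big[v0*S:v1*S,u0*S:u1*S]; cv2.imwrite(f"pics/fit_{n}.png",cv2.resize(c,(780,int(780*c.shape[0]/c.shape[1]))))
E
```

```text
tote ('top',) [2850] [ 0.5398 -0.0108 -0.0155] 0.221
tote ('scene',) nomask
tote ('top', 'scene') nomask
module_low ('top',) [716] [ 0.5393 -0.0099 -0.0939] 0.057
module_low ('scene',) [488] [ 0.5315 -0.0107 -0.007 ] 0.191
module_low ('top', 'scene') [716, 488] [ 0.5384 -0.0105 -0.0996] 0.296
separator ('top',) [756] [ 0.5008 -0.2645  0.2268] 0.058
separator ('scene',) [503] [ 0.4993 -0.2674  0.2037] 0.072
separator ('top', 'scene') [756, 503] [ 0.4999 -0.2659  0.2067] 0.157
module_top ('top',) [761] [ 0.5155  0.2774 -0.2823] 0.044
module_top ('scene',) [556] [ 0.5123  0.277  -0.2752] 0.049
module_top ('top', 'scene') [761, 556] [ 0.5142  0.2769 -0.2897] 0.134
```

View pics/fit_top.png

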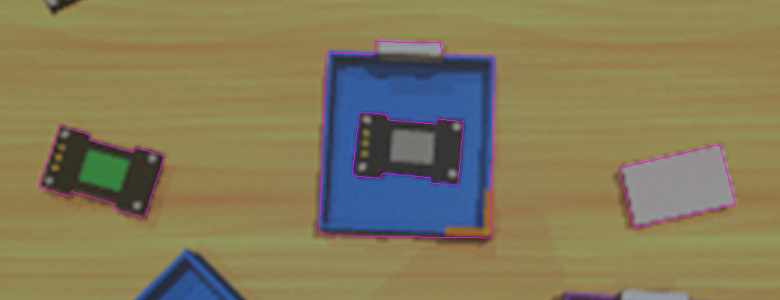

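View pics/fit_scene.png

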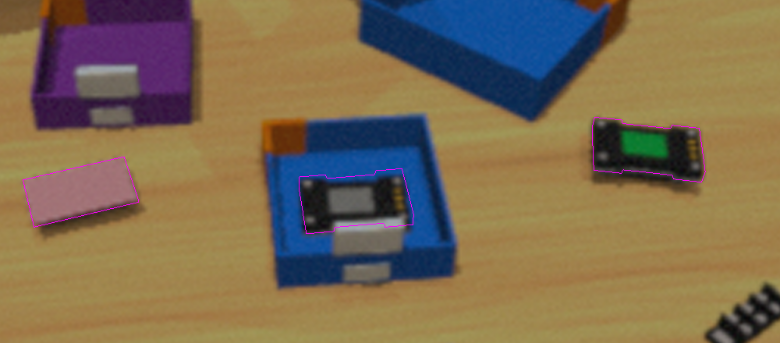

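Top fits overlay very well, and in the scene view the same objects agree within about 3 mm. I'll plan the poses and check IK before moving.

```bash
cat > plan.py <<'E'
from h import *
from scipy.spatial.transform import Rotation as Ro
B=np.array([-.001,-.001])
sep=np.r_[np.array([.5008,-.2645])+B,.218]
low=np.r_[np.array([.5393,-.0099])+B,-.094]
top=np.r_[np.array([.5155,.2774])+B,-.283]
tote=np.r_[np.array([.5398,-.0108])+B,-.0155]
def down(a,flip=False):
    # tool y along object x (yaw a), tool z down
    y=np.array([np.cos(a),np.sin(a),0])*(-1 if flip else 1); z=np.array([0,0,-1.]); return np.c_[np.cross(y,z),y,z]
def tp(p,P): return place(np.atleast_2d(P),*p)[0]
def tilt(p,deg,dz=0.0,az=225,grip=(.082,0,.043),flip=False):
    """TCP pose for tote tilted about its outer bottom corner"""
    d=np.radians(az)+p[2]; k=np.cross([0,0,1],[np.cos(d),np.sin(d),0])
    R=Ro.from_rotvec(np.radians(deg)*k).as_matrix()
    c=tp(p,[-.084,-.079,0]); g=tp(p,list(grip))
    return c+R@(g-c)+[0,0,dz], R@down(p[2],flip)
E
python3 - <<'E'
from plan import *
for fl in(False,True):
    for nm,P,R in [("sepH",[*sep[:2],.13],down(sep[2],fl)),("sep",[*sep[:2],.0065],down(sep[2],fl)),("low",[*low[:2],.01],down(low[2],fl)),("top",[*top[:2],.02],down(top[2],fl))]+[(f"tilt{a}",*tilt(tote,a,dz,flip=fl)) for a in(0,10,20,25,28) for dz in (0,.05)]:
        q=r.ik(P,R); print(fl,nm,np.round(P,3),None if q is None else np.round(q,0))
E
```

```text
False sepH [ 0.5   -0.266  0.13 ] [-35.  25. -12.  53.   0.  42.]
False sep [ 0.5   -0.266  0.006] [-35.  34. -20.  37.   0.  42.]
False low [ 0.538 -0.011  0.01 ] [ -9.  31. -24.  35.   0.  86.]
False top [0.514 0.276 0.02 ] [ 21.  34. -16.  40.   0. 127.]
False tilt0 [ 0.621 -0.013  0.043] [-8. 36. -8. 46.  0. 83.]
False tilt0 [ 0.621 -0.013  0.093] [-8. 33. -5. 52.  0. 83.]
False tilt10 [ 0.614 -0.02   0.072] [-13.  29. -17.  39.   8.  78.]
False tilt10 [ 0.614 -0.02   0.122] [-13.  26. -13.  46.   8.  78.]
False tilt20 [ 0.603 -0.031  0.1  ] [-19.  24. -24.  33.  18.  73.]
False tilt20 [ 0.603 -0.031  0.15 ] [-19.  20. -20.  40.  18.  73.]
False tilt25 [ 0.596 -0.037  0.112] [-23.  22. -27.  31.  23.  70.]
False tilt25 [ 0.596 -0.037  0.162] [-23.  18. -23.  39.  23.  70.]
False tilt28 [ 0.592 -0.041  0.119] [-25.  21. -28.  30.  26.  68.]
False tilt28 [ 0.592 -0.041  0.169] [-25.  17. -25.  38.  26.  68.]
True sepH [ 0.5   -0.266  0.13 ] [ -35.   25.  -12.   53.    0. -138.]
True sep [ 0.5   -0.266  0.006] [ -35.   34.  -20.   37.    0. -138.]
True low [ 0.538 -0.011  0.01 ] [ -9.  31. -24.  35.   0. -94.]
True top [0.514 0.276 0.02 ] [ 21.  34. -16.  40.   0. -53.]
True tilt0 [ 0.621 -0.013  0.043] [ -8.  36.  -8.  46.   0. -97.]
True tilt0 [ 0.621 -0.013  0.093] [ -8.  33.  -5.  52.   0. -97.]
True tilt10 [ 0.614 -0.02   0.072] [ -13.   29.  -17.   39.    8. -102.]
True tilt10 [ 0.614 -0.02   0.122] [ -13.   26.  -13.   46.    8. -102.]
True tilt20 [ 0.603 -0.031  0.1  ] [ -19.   24.  -24.   33.   18. -107.]
True tilt20 [ 0.603 -0.031  0.15 ] [ -19.   20.  -20.   40.   18. -107.]
True tilt25 [ 0.596 -0.037  0.112] [ -23.   22.  -27.   31.   23. -110.]
True tilt25 [ 0.596 -0.037  0.162] [ -23.   18.  -23.   39.   23. -110.]
True tilt28 [ 0.592 -0.041  0.119] [ -25.   21.  -28.   30.   26. -112.]
True tilt28 [ 0.592 -0.041  0.169] [ -25.   17.  -25.   38.   26. -112.]
```

All poses are reachable with the unflipped tool. Next I'll pick up the separator.

```bash
python3 - <<'E'
from plan import *
R=down(sep[2])
r.reach([*sep[:2],.10],R); print(r.read_t())
c=r.move_l([*sep[:2],.0065],max_speed=.12,contact_N=8); print("contact",c,r.read_ee_pos(),r.read_t())
r.grip(.05,30); print(r.read_width(),r.read_wrist_force().round(1) if hasattr(r.read_wrist_force(),'round') else r.read_wrist_force())
r.move_l([*sep[:2],.14],max_speed=.15); print(r.read_width(),r.read_t())
im=r.get_image("top"); cv2.imwrite("pics/sep_lift.png",cv2.resize(im[100:260,140:400,::-1],None,fx=3,fy=3,interpolation=cv2.INTER_CUBIC))
E
```

```text
2.6583
contact False [ 0.50018982 -0.26597665  0.00716904] 3.5917
0.05688870408756025 [-0.4 -0.4  6.2]
0.05719994536946141 5.0083
```

View pics/sep_lift.png

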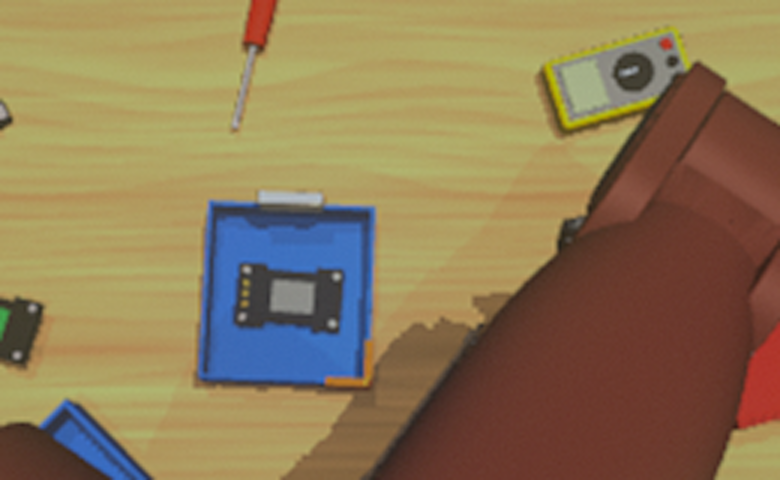

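```bash
python3 - <<'E'
from plan import *
R=down(low[2])
r.reach([*low[:2],.14],R)
im=r.get_image("scene"); cv2.imwrite("pics/sep_held.png",cv2.resize(im[100:260,160:420,::-1],None,fx=3,fy=3,interpolation=cv2.INTER_CUBIC))
print(r.read_width(),r.read_ee_pos(),r.read_t())
for d in r.mark_of("scene","separator"): print(d["score"],c2w(cam("scene"),d["xyz"]).round(4))
E
```

```text
0.0569701105635192 [ 0.53841101 -0.01197937  0.13981559] 6.1167
0.66 [ 0.5385 -0.0165  0.1562]
```

View pics/sep_held.png

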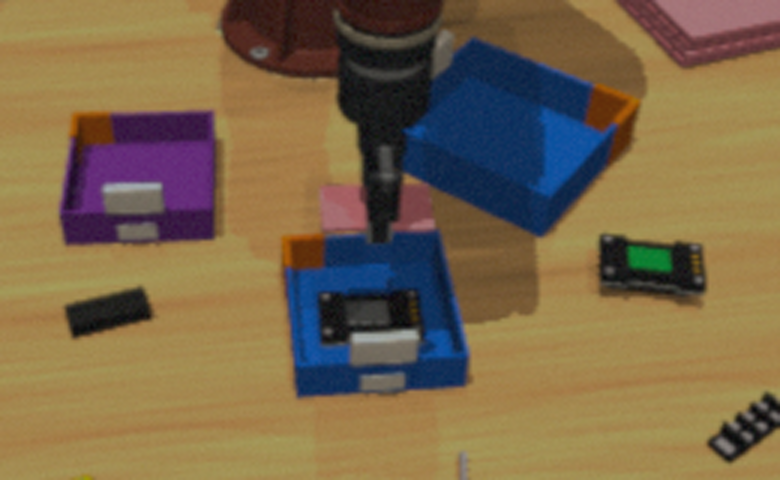

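The sheet hangs level, from 320 to 435 in the crop, centred on the finger at 378. I'll place it.

```bash
python3 - <<'E'
from plan import *
R=down(low[2]); xy=[low[0],low[1]]
r.move_l([*xy,.03],max_speed=.15)
c=r.move_l([*xy,.0045],max_speed=.03,contact_N=4); p=r.read_ee_pos(); print("contact",c,p,r.read_wrist_force(),r.read_t())
r.grip(.070); print(r.read_width(),r.read_wrist_force())
r.move_l([xy[0],xy[1],.14],max_speed=.15)
t=r.read_t()
r.reach([top[0],top[1],.12],down(top[2])); print(t,r.read_t())
ims={n:r.get_image(n) for n in("scene","top")}
for n,(v0,v1,u0,u1) in {"top":(140,260,90,350),"scene":(150,250,220,420)}.items():
    c=ims[n][v0:v1,u0:u1,::-1]; cv2.imwrite(f"pics/placed1_{n}.png",cv2.resize(c,None,fx=3,fy=3,interpolation=cv2.INTER_CUBIC))
E
```

```text
contact True [ 0.5379801  -0.01085009  0.00488291] [ 1.29692438 -0.36622744  3.47414765] 7.8417
0.06976882519635565 [-0.33681437  0.37231381 -0.67193772]
9.175 10.2917
```

View pics/placed1_top.png

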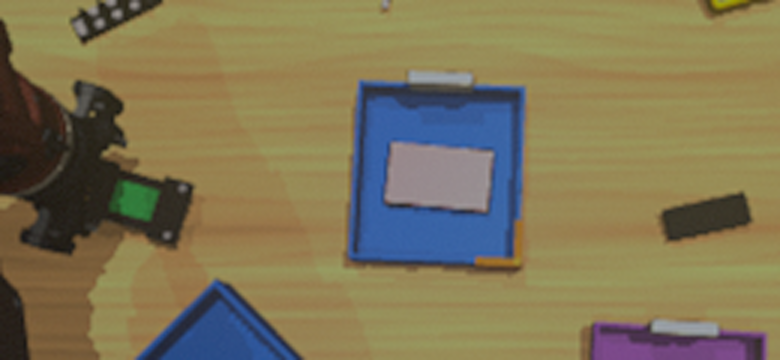

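View pics/placed1_scene.png

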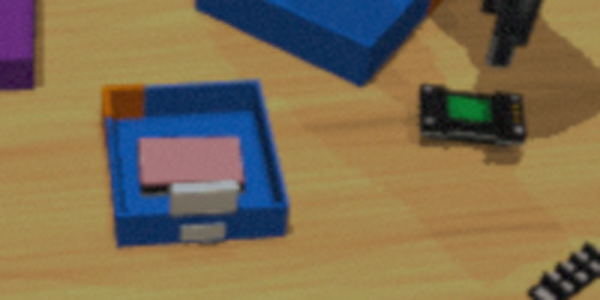

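The sheet lies flat and covers module_low, at (440,178) in the top crop. I'll fit its pose precisely and then pick the green module.

```bash
python3 - <<'E'
from meas import *
from plan import *
ims={n:r.get_image(n) for n in("top",)}
k=getmask("top","separator",[.539,-.01,.02])
x,f=fit([(cam("top"),k)],SEP,[.539,-.01,-.09],.018); print("sep",x.round(4),f,k.sum())
k=getmask("top","tote",[.539,-.01,.0])
if k is not None:
    h=cv2.convexHull(np.argwhere(k)[:,::-1].astype(np.int32)); kk=np.zeros(k.shape,np.uint8); cv2.fillConvexPoly(kk,h,1)
    q=k|(cv2.morphologyEx(k.astype(np.uint8),cv2.MORPH_CLOSE,np.ones((5,5)))>0)
    cs,_=cv2.findContours(q.astype(np.uint8),cv2.RETR_EXTERNAL,cv2.CHAIN_APPROX_NONE); kk=np.zeros(k.shape,np.uint8); cv2.drawContours(kk,cs,-1,1,-1)
    print("tote",fit([(cam("top"),kk)],TOTE,[.5398,-.0108,-.0155],0))
E
```

```text
sep [ 0.5384 -0.0101 -0.1086] 0.04855551688130877 687
tote (array([ 0.53884911, -0.01063789, -0.03758916]), np.float64(0.0327227644973721))
```

```bash
python3 - <<'E'
from plan import *
R=down(top[2])
c=r.move_l([*top[:2],.019],max_speed=.12,contact_N=8); print("contact",c,r.read_ee_pos(),r.read_t())
r.grip(.042,40); print(r.read_width(),r.read_wrist_force())
r.move_l([*top[:2],.14],max_speed=.15); print(r.read_width())
r.reach([.5378,-.0110,.14],down(-.10)); print(r.read_t())
im=r.get_image("scene"); cv2.imwrite("pics/top_held.png",cv2.resize(im[100:260,160:420,::-1],None,fx=3,fy=3,interpolation=cv2.INTER_CUBIC))
print(r.read_width(),r.read_ee_pos())
E
```

```text
contact False [0.51505617 0.27660883 0.01965842] 11.5333
0.04878842301642582 [-0.70537794 -0.27467975  5.56975138]
0.048866420510765486
13.9083
0.04883373635383839 [ 0.5378136  -0.00989797  0.13978072]
```

View pics/top_held.png

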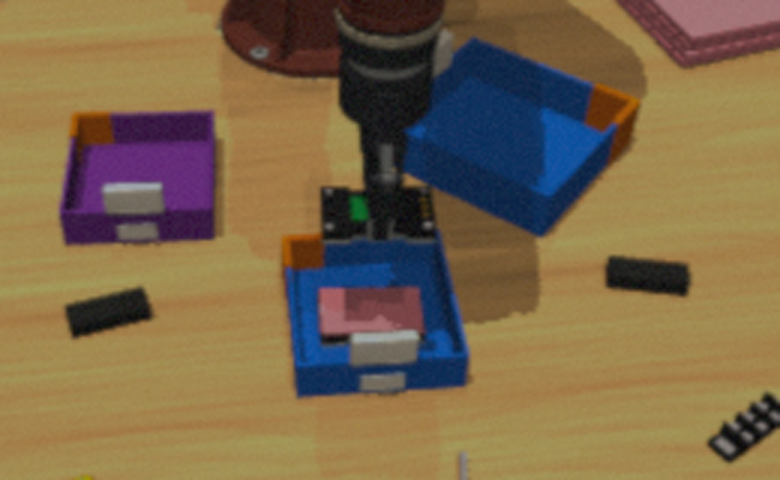

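The green module is held level and centred, from 320 to 435 with the finger at 380. I'll lower it onto the sheet.

```bash
python3 - <<'E'
from plan import *
xy=[.5378,-.0110]
r.move_l([*xy,.045],max_speed=.15)
c=r.move_l([*xy,.0205],max_speed=.025,contact_N=3); print("contact",c,r.read_ee_pos(),r.read_wrist_force(),r.read_t())
r.grip(.068); print(r.read_width(),r.read_wrist_force())
r.move_l([*xy,.14],max_speed=.15)
r.reach([.45,.25,.2],down(-.1)); print(r.read_t())
ims={n:r.get_image(n) for n in("scene","top")}
for n,(v0,v1,u0,u1) in {"top":(140,260,150,350),"scene":(150,250,220,420)}.items():
    c=ims[n][v0:v1,u0:u1,::-1]; cv2.imwrite(f"pics/placed2_{n}.png",cv2.resize(c,None,fx=4,fy=4,interpolation=cv2.INTER_CUBIC))
from meas import getmask
k=getmask("top","module_top",[.539,-.01,.03])
if k is not None: print("mod",fit([(cam("top"),k)],MOD,[.539,-.01,-.09],.023),k.sum())
E
```

```text
contact True [ 0.53757558 -0.01098172  0.02262932] [ 0.1159497  -1.27190088  2.90045476] 15.5667
0.06811614283338319 [-0.31082035  0.42621354  0.40136771]
17.9167
mod (array([ 0.53738215, -0.00938701, -0.0828097 ]), np.float64(0.0571476174608464)) 727
```

View pics/placed2_top.png

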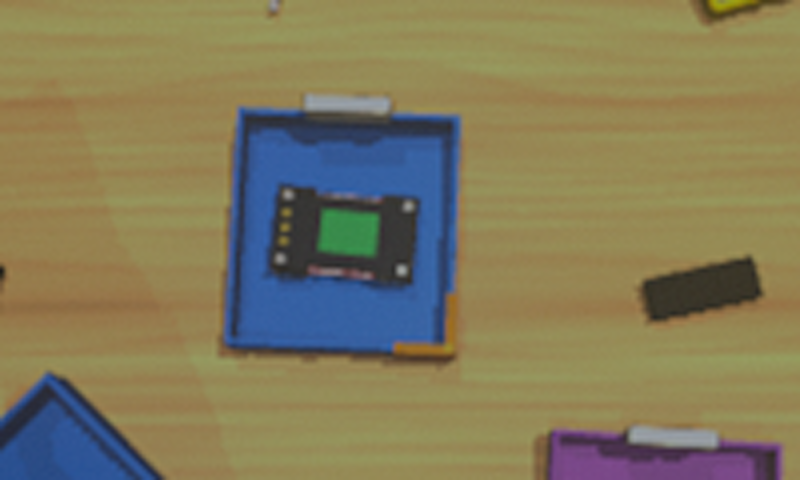

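View pics/placed2_scene.png

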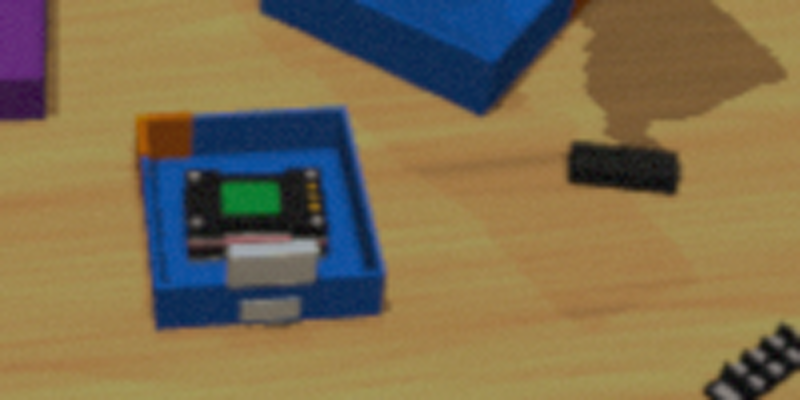

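The stack is square: equal pink slits show at both waists, and the three layers agree within about 2 mm. I'll refit the tote, then grip its lug.

```bash
python3 - <<'E'
from meas import *
from plan import *
r.get_image("top"); k=getmask("top","tote",[.539,-.01,.0])
if k is not None:
    q=cv2.morphologyEx(k.astype(np.uint8),cv2.MORPH_CLOSE,np.ones((5,5)))
    cs,_=cv2.findContours(q,cv2.RETR_EXTERNAL,cv2.CHAIN_APPROX_NONE); kk=np.zeros(k.shape,np.uint8); cv2.drawContours(kk,cs,-1,1,-1)
    x,f=fit([(cam("top"),kk)],TOTE,[.5388,-.0106,-.037],0); print(x.round(4),f)
else: x=np.array([.5388,-.0106,-.037])
x[:2]+=B; 
if abs(x[2]+.037)>.012: x[2]=-.037
np.save("tote.npy",x)
P,R=tilt(x,0); print(P)
r.reach([P[0],P[1],.13],R); r.grip(.04)
c=r.move_l([P[0],P[1],.043],max_speed=.1,contact_N=8); print("contact",c,r.read_ee_pos(),r.read_t())
im=r.get_image("scene"); cv2.imwrite("pics/lug.png",cv2.resize(im[120:260,200:400,::-1],None,fx=4,fy=4,interpolation=cv2.INTER_CUBIC))
E
```

```text
[ 0.5391 -0.0101 -0.0341] 0.027931603159447982
[ 0.6200459  -0.01386377  0.043     ]
contact False [ 0.62057713 -0.01395453  0.04361909] 20.7917
```

View pics/lug.png

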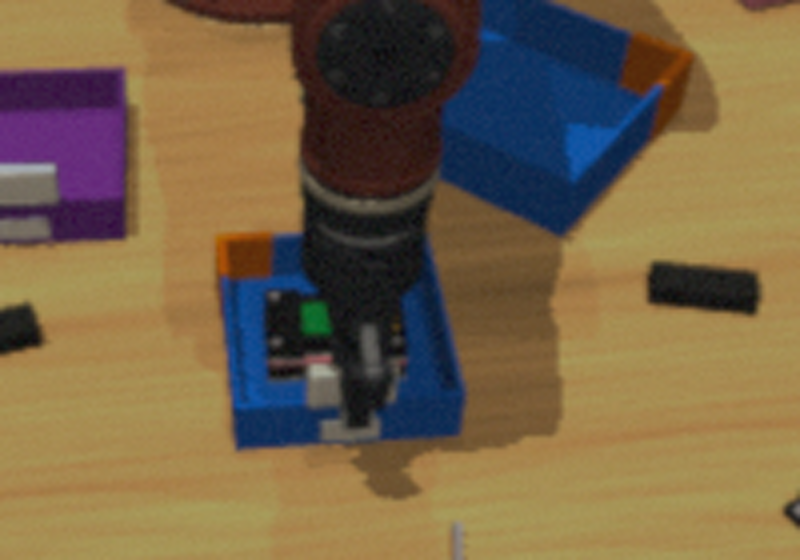

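The fingers straddle the lug at (350,385). I'll close on it and start the tilt.

```bash
cat > t.py <<'E'
from plan import *
x=np.load("tote.npy")
def go(deg,dz,speed=.03):
    P,R=tilt(x,deg,dz); r.move_l(P.tolist(),max_speed=speed,attitude=R)
def st(s): print(s,np.round(r.read_ee_pos(),4),"F",np.round(r.read_wrist_force(),1),"M",np.round(r.read_moment(),2),"w",round(r.read_width(),4),"t",r.read_t())
E
python3 - <<'E'
from t import *
r.grip(.004,110); st("grip")
go(0,.002); st("lift2")
go(3,.003); st("3")
go(6,.003); st("6")
im=r.get_image("scene"); cv2.imwrite("pics/tilt6.png",cv2.resize(im[120:260,200:400,::-1],None,fx=4,fy=4,interpolation=cv2.INTER_CUBIC))
E
```

```text
grip [ 0.6206 -0.0139  0.0437] F [-0.8  0.5  6.6] M [ 0.05  0.12 -0.11] w 0.0106 t 21.2083
lift2 [ 0.6196 -0.0138  0.0444] F [-0.3 -0.8 -7.4] M [-0.01 -0.45 -0.01] w 0.0104 t 21.4583
3 [ 0.6182 -0.0159  0.0554] F [ 0.7  0.5 -7.5] M [-0.13 -0.43  0.03] w 0.0107 t 21.95
6 [ 0.616  -0.018   0.0642] F [ 0.4  0.4 -6.3] M [-0.21 -0.34  0.05] w 0.0109 t 22.4083
```

View pics/tilt6.png

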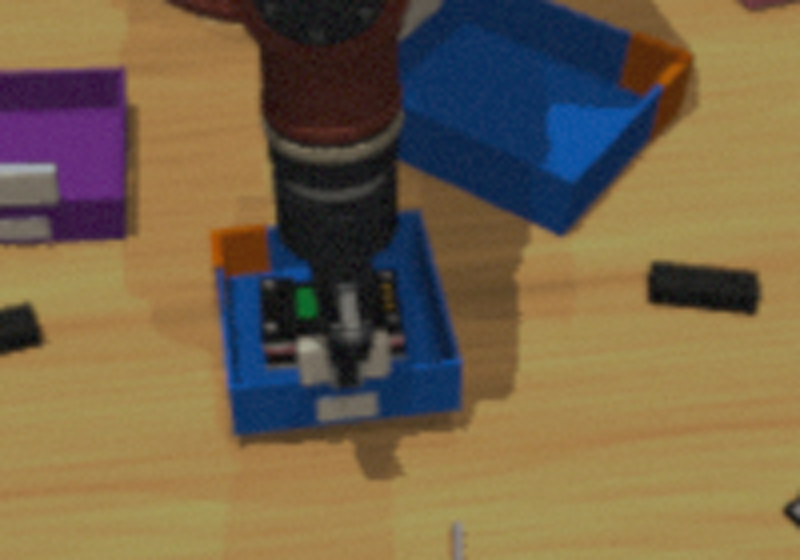

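The tote follows the gripper, and the wrist carries about 7 N. I'll continue to 25° slowly.

```bash
python3 - <<'E'
from t import *
for a in (9,12,15,18,21,25):
    go(a,.004,.03); st(a)
r.wait(.8); st("w")
for n,(v0,v1,u0,u1) in {"top":(140,260,150,350),"scene":(110,260,190,390)}.items():
    c=r.get_image(n)[v0:v1,u0:u1,::-1]; cv2.imwrite(f"pics/tilt25_{n}.png",cv2.resize(c,None,fx=4,fy=4,interpolation=cv2.INTER_CUBIC))
E
```

```text
9 [ 0.6135 -0.0202  0.0739] F [-0.4 -1.2 -5.8] M [-0.25 -0.33 -0.04] w 0.0108 t 22.95
12 [ 0.6107 -0.0229  0.0823] F [-0.3  0.  -5.9] M [-0.31 -0.33 -0.01] w 0.0105 t 23.4083
15 [ 0.6075 -0.0258  0.0906] F [ 0.9  0.2 -7.4] M [-0.42 -0.18  0.08] w 0.0107 t 23.8667
18 [ 0.604  -0.0291  0.0986] F [ 0.5  0.5 -6.7] M [-0.53 -0.09 -0.  ] w 0.0107 t 24.325
21 [ 0.6003 -0.0325  0.1063] F [-0.3  0.1 -6.8] M [-0.56  0.06 -0.06] w 0.0108 t 24.7833
25 [ 0.5949 -0.0376  0.1162] F [-0.  -0.2 -5.5] M [-0.71  0.14 -0.03] w 0.0105 t 25.35
w [ 0.5949 -0.0374  0.1162] F [ 0.2 -0.  -5.6] M [-0.73  0.08  0.  ] w 0.0103 t 26.15
```

View pics/tilt25_top.png

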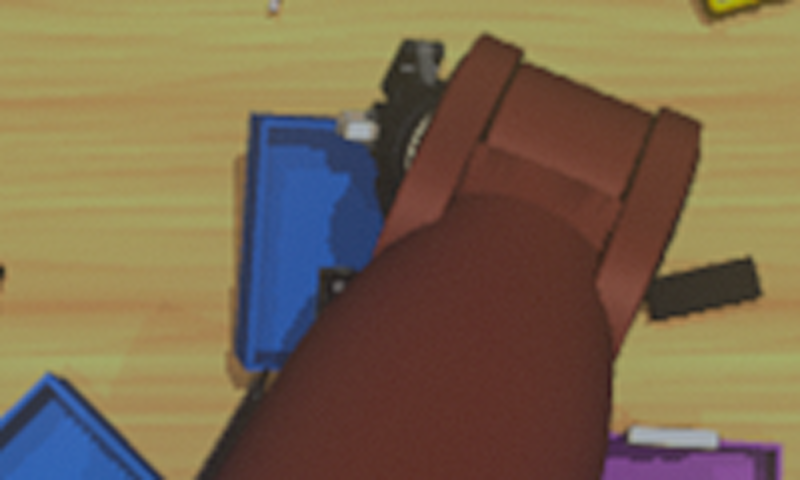

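View pics/tilt25_scene.png

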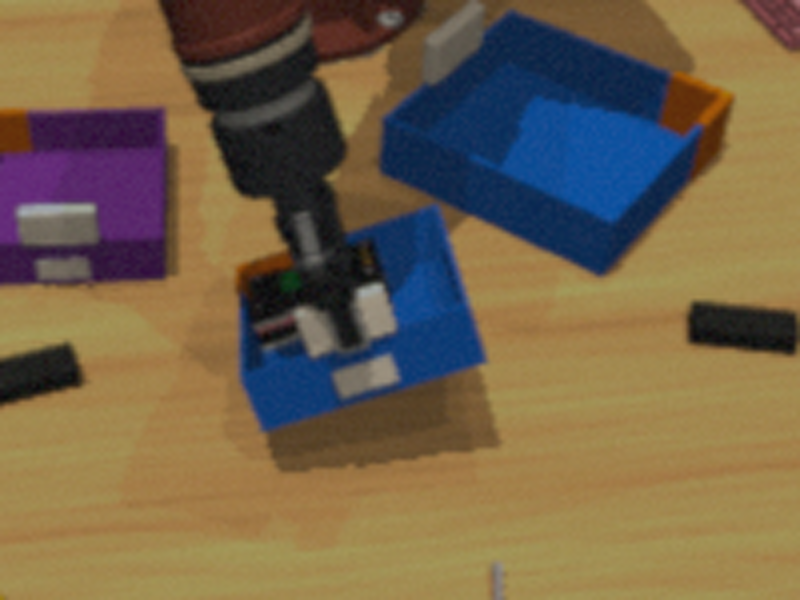

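The stack has slid towards the orange corner, at (265,300) in the scene crop. To check snugness and actual tilt, I'll overlay the expected wireframes.

```bash
cat > ov.py <<'E'
from t import *
def overlay(name,S=6):
    Rt=np.array(r.read_eef_rot()); p=np.array(r.read_ee_pos())
    # tote rotation: tool y = tote x, tool z = -tote z
    Rw=np.c_[Rt[:,1],np.cross(-Rt[:,2],Rt[:,1]),-Rt[:,2]]; o=p-Rw@np.array([.082,0,.043])
    print("tilt",np.degrees(np.arccos(Rw[2,2])).round(2),"corner z",(o+Rw@[-.084,-.079,0]).round(4))
    im=r.get_image("scene"); m=cam("scene"); v0,v1,u0,u1=150,225,240,325; S=9
    big=cv2.resize(im[v0:v1,u0:u1,::-1],None,fx=S,fy=S,interpolation=cv2.INTER_CUBIC); raw=big.copy()
    def line(a,b,col):
        q=((proj(m,np.array([a,b])@Rw.T+o)-[u0,v0]+.5)*S).astype(int); cv2.line(big,tuple(map(int,q[0])),tuple(map(int,q[1])),col,1)
    def rect(x0,x1,y0,y1,z,col):
        c=[(x0,y0,z),(x1,y0,z),(x1,y1,z),(x0,y1,z)]
        for i in range(4): line(c[i],c[(i+1)%4],col)
    rect(-.084,.084,-.079,.079,.045,(0,255,255)); rect(-.08,.08,-.075,.075,.045,(0,255,255)); rect(-.084,.084,-.079,.079,0,(0,255,255)); rect(.076,.088,-.03,.03,.078,(0,255,255))
    rect(-.08,-.02,-.075,.025,.037,(255,0,255)); rect(-.08,-.022,-.075,.023,.023,(255,255,255)); rect(-.08,-.02,-.075,.025,.004,(0,255,0)); 
    cv2.imwrite(f"pics/{name}.png",big[:600]); cv2.imwrite(f"pics/{name}_raw.png",raw[:600])
E
python3 -c "
from ov import *
overlay('ov1')"
```

```text
tilt 25.0 corner z [ 0.4515 -0.0871  0.004 ]
```

View pics/ov1.png

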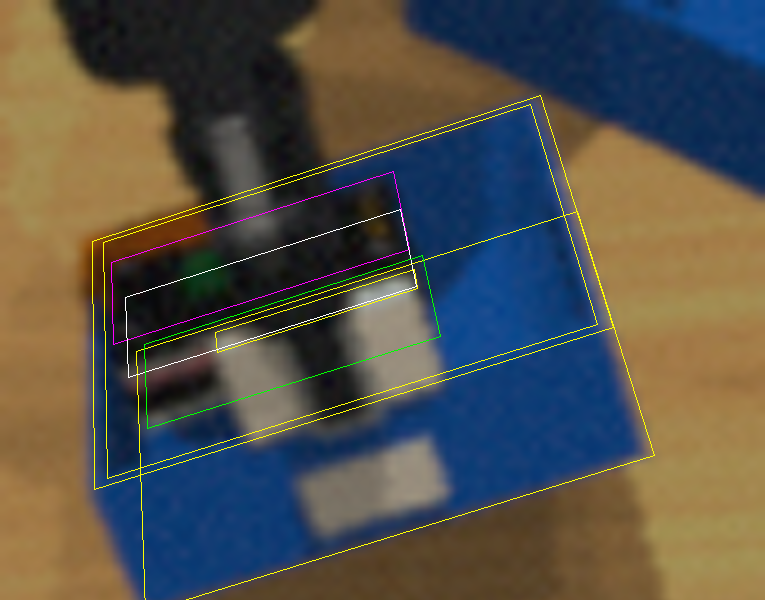

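View pics/ov1_raw.png

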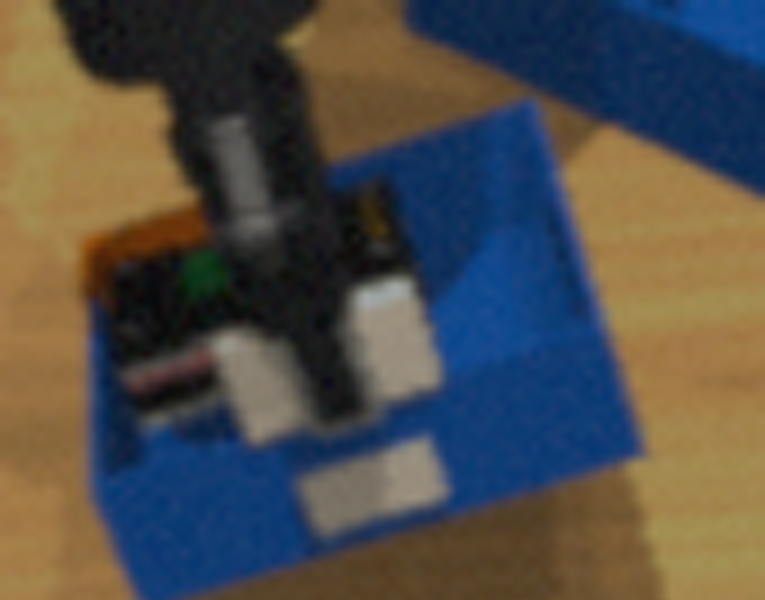

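The overlay leaves a possible offset of a few mm, so I'll look with noise averaged out and brightness boosted.

```bash
cat > ov2.py <<'E'
from t import *
def overlay2(name,dx=0.,dy=0.,shift=(-1.0,0.1),N=8):
    Rt=np.array(r.read_eef_rot()); p=np.array(r.read_ee_pos())
    Rw=np.c_[Rt[:,1],np.cross(-Rt[:,2],Rt[:,1]),-Rt[:,2]]; o=p-Rw@np.array([.082,0,.043])
    im=np.mean([r.get_image("scene").astype(float) for _ in range(N)],0)/255; im=np.clip(im**.55*1.05,0,1)
    m=cam("scene"); v0,v1,u0,u1=168,222,244,316; S=11
    big=cv2.resize((im[v0:v1,u0:u1,::-1]*255).astype(np.uint8),None,fx=S,fy=S,interpolation=cv2.INTER_CUBIC); raw=big.copy()
    def rect(x0,x1,y0,y1,z,col):
        c=np.array([(x0,y0,z),(x1,y0,z),(x1,y1,z),(x0,y1,z)])@Rw.T+o
        q=np.round((proj(m,c)+shift-[u0,v0]+.5)*S*16).astype(np.int32); cv2.polylines(big,[q],True,col,1,cv2.LINE_AA,4)
    rect(-.08,.08,-.075,.075,.045,(0,255,255)); rect(-.084,.084,-.079,.079,.045,(0,255,255)); rect(.076,.088,-.03,.03,.078,(0,255,255)); rect(-.08,.08,-.075,.075,.004,(0,160,160))
    rect(-.08+dx,-.02+dx,-.075+dy,.025+dy,.037,(255,0,255)); rect(-.08+dx,-.02+dx,-.075+dy,.025+dy,.004,(0,255,0))
    cv2.imwrite(f"pics/{name}.png",big); cv2.imwrite(f"pics/{name}_raw.png",raw)
E
python3 -c "
from ov2 import *
overlay2('ov2')"
```

```text
(no output)
```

View pics/ov2.png

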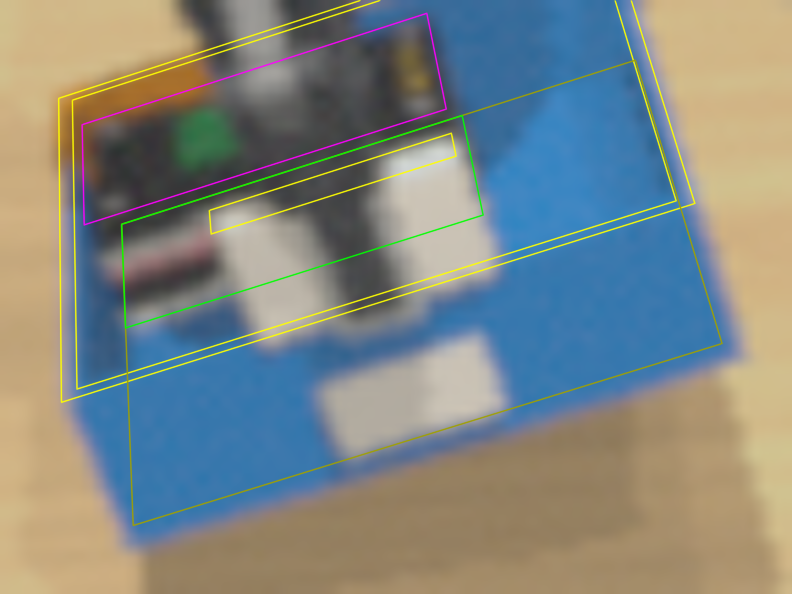

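View pics/ov2_raw.png

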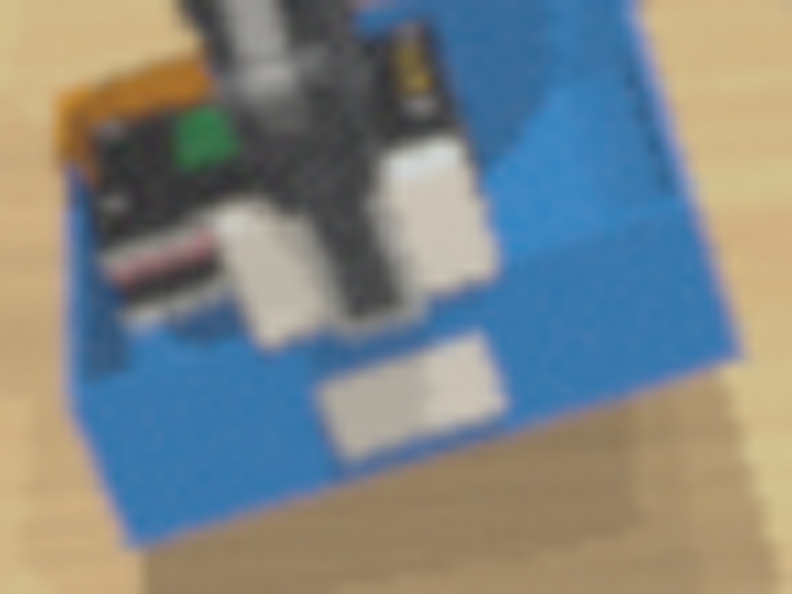

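Brightened crop: the lowest module's front-left corner at (125,325) and the top module's edges (left at x≈92, right end 430–452) fit a stack seated in the corner to within about 1 px (2.5 mm). To confirm the tote didn't rotate in the grip, I'll check its actual tilt with PnP on its visible corners.

```bash
python3 - <<'E'
from t import *
a=lambda x,y:(244+x/11-.5,168+y/11-.5); b=lambda x,y:(240+x/9-.5,150+y/9-.5)
pts=[((.084,-.079,0),a(128,549)),((.084,.079,0),a(743,357)),((.084,-.079,.045),a(72,402)),((-.084,-.079,.045),a(57,92)),((-.084,.079,.045),b(536,99)),((.088,.03,.045),a(499,270)),((.088,-.03,.045),a(268,350))]
m=cam("scene"); K=np.array([[m["fx"],0,m["cx"]],[0,m["fy"],m["cy"]],[0,0,1.]])
Rt=np.array(r.read_eef_rot()); p=np.array(r.read_ee_pos())
Rw=np.c_[Rt[:,1],np.cross(-Rt[:,2],Rt[:,1]),-Rt[:,2]]; o=p-Rw@np.array([.082,0,.043])
X=np.array([q[0] for q in pts]); U=np.array([q[1] for q in pts])
Rc=np.array(m["R"]); rv,_=cv2.Rodrigues(Rc@Rw); tv=(Rc@o+m["t"]).reshape(3,1)
print("resid pred",(U-proj(m,X@Rw.T+o)).round(1).tolist())
ok,rv,tv=cv2.solvePnP(X,U,K,None,rv,tv,True,cv2.SOLVEPNP_ITERATIVE)
Re=Rc.T@cv2.Rodrigues(rv)[0]; oe=Rc.T@(tv.ravel()-m["t"])
print("pnp tilt",np.degrees(np.arccos(Re[2,2])),"down az in tote",np.degrees(np.arctan2(*(Re.T@[0,0,-1.])[[1,0]])),"diff deg",Ro.from_matrix(Rw.T@Re).as_rotvec(True).round(1),"o diff",(oe-o).round(4))
print("corner",(oe+Re@[-.084,-.079,0]).round(4),"resid",np.abs(U-cv2.projectPoints(X,rv,tv,K,None)[0][:,0]).max().round(1))
st("now")
E
```

```text
resid pred [[-0.6, -0.1], [-1.1, -0.2], [-0.0, 0.1], [-1.1, -0.4], [-0.5, 0.4], [-0.8, -0.2], [0.1, 0.2]]
pnp tilt 24.314633814870607 down az in tote -135.33226309380308 diff deg [-0.5  0.5  0.4] o diff [-0.0068 -0.0011 -0.0063]
corner [ 0.4448 -0.0892 -0.0011] resid 0.5
now [ 0.5949 -0.0373  0.1162] F [ 0.6  0.7 -6.8] M [-0.75  0.19  0.  ] w 0.0104 t 26.7
```

```bash
python3 - <<'E'
from t import *
Rt=np.array(r.read_eef_rot()); p=np.array(r.read_ee_pos())
Rw=np.c_[Rt[:,1],np.cross(-Rt[:,2],Rt[:,1]),-Rt[:,2]]; o=p-Rw@np.array([.082,0,.043])
for n in("scene","top"):
    im=r.get_image(n); cv2.imwrite(f"pics/final_{n}.png",cv2.resize(im[:,:,::-1],(640,480)))
    for l in("module_top","separator","module_low","tote_corner"):
        for d in r.mark_of(n,l):
            q=Rw.T@(c2w(cam(n),d["xyz"])-o)
            if np.abs(q).max()<.12: print(n,l,round(d["score"],2),"tote frame mm",(q*1e3).round(1))
st("end")
E
```

```text
scene module_top 0.48 tote frame mm [-50.4 -24.4  21.1]
scene module_low 0.48 tote frame mm [-51.8 -29.2   6.4]
scene tote_corner 0.91 tote frame mm [-79.1 -76.4   6.4]
top tote_corner 0.34 tote frame mm [ 1.9  2.1 -0.8]
end [ 0.5949 -0.0373  0.1162] F [-0.4  1.  -6.8] M [-0.73  0.16  0.01] w 0.0105 t 27.2
```

View pics/final_scene.png

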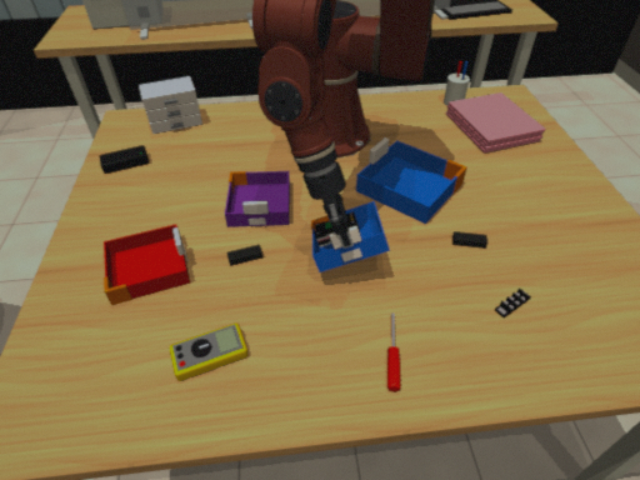

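The marks, in the tote frame, put module_top at (-50,-24) mm and module_low at (-52,-29) mm. A seated stack would be at (-50,-25) mm. In the final picture the tote is held tilted at (347,238), and the meter, screwdriver, terminal strip and other totes are where they were. I'm handing in.

```bash
python3 -c "
from t import *
st('pre'); r.close_job()"
```

```text
pre [ 0.5949 -0.0373  0.1162] F [-0.4  1.  -6.8] M [-0.73  0.16  0.01] w 0.0105 t 27.2
the job is handed in; nothing more can be done
```

The job is handed in after 27.2 s. The pink sheet lies on module_low, the green-faced module is stacked on the sheet, and I'm holding the tote by its white grip, tilted with the orange corner lowest. No verdict is reported.

- **Stack before tilting:** the three fitted layers agreed within about 2 mm, with the sheet and green module 0.8–1.5° off module_low's angle.
- **Tilt:** the arm pose says 25.0° and the camera estimate says about 24.3°, straight towards the orange corner. The grip shows no sign of slipping: the load is steady at about 7 N and the grip width stays at 10.5 mm.
- **Corner height:** the arm pose puts the orange corner about 4 mm above the table, while the camera puts it at table level. Either is allowed.
- **Stack in the corner:** the green module reads at (-50, -24) mm in the tote frame and module_low at (-52, -29) mm; fully seated is (-50, -25) mm. That is within the networks' roughly 4 mm accuracy.
- **What I could not check well:** the arm hid the stack from the top camera. The seating rests on the scene camera, where the first overlay looked a few mm off but matched to about 1 px after correcting for the image offset. The separator was not found by the networks in the last picture, though its edge shows in line between the modules.
- **Other things on the table:** they look unmoved.

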